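Put the photo kit away in the ceramics lab

TASK

The bowl has been photographed, so put the photo kit away: lift the grey backing board out of its wooden foot and hang it on the rack with both holes on the two pegs, pushed home against the uprights. Slide the divider of the narrow teal tray along so that the long and the short scale bar each fit, and lay them flat on the tray's floor, one in each bay. Do not push or tip the bowl, the white bottle, the clay pot or the roll of tape.

Things in the scene. Friction and masses are not known exactly. Their poses are not given: they have to be found in the camera images.
- stage: Photo stage, fixed to the bench: a blue sheet 310 x 270 x 3 mm (x, y, z) with a wooden foot on it, a block 56 x 150 mm and 33 mm high above the bench, centred 115 mm towards -x. The foot has a straight slot along y, 10 mm wide, open at the top and at both ends, its floor 11 mm above the bench, in which the backing board stands. Origin: centre of the sheet's underside, on the bench.
- board: Grey backing board, loose, rigid, about 0.16 kg: 8 mm thick (x), 180 mm wide (y), 140 mm high (z), both faces alike. It starts upright in the slot of the wooden foot, 22 mm deep, 1 mm play each side. Two through holes of 16 mm diameter, 20 mm below the top edge, 65 mm left and right of the middle. Origin: middle of the bottom edge.
- hole_left (a point): Centre of the board's hole at +y of the board, in the middle of the thickness; axes as the board's.
- hole_right (a point): Centre of the board's hole at -y of the board, in the middle of the thickness; axes as the board's.
- board_top (a point): Middle of the board's top edge; axes as the board's.
- rack: Wooden peg rack, fixed: base 110 x 200 x 18 mm (x, y, z); two uprights 22 x 22 mm, 167 mm high, at y = +65 and -65 mm; a rail between them at 55 to 85 mm, open above it. From each a level steel peg, 10 mm diameter, rounded end, points 45 mm to +x (away from the robot), axis 150 mm up. A small white board on the -x side, top at 105 mm, is part of it. Origin: centre of the underside.
- peg_left (a point): Root of the peg at +y of the rack: on its axis, on the front face of the upright, 150 mm above the bench; the peg runs from here 45 mm along +x of the rack; axes as the rack's.
- peg_right (a point): Root of the peg at -y of the rack: on its axis, on the front face of the upright; axes as the rack's.
- tray: Shallow teal tray, fixed to the bench, 360 x 118 mm outside (x, y), 45 mm high; walls 4 mm, floor 4 mm, inside 352 x 110 mm. A cream divider stands across it (across x) and parts it into two bays. Origin: centre of the underside.
- tray_floor (a point): Centre of the tray's inner floor, 4 mm above the bench; axes as the tray's.
- divider (a joint): Cream divider's place along the tray's x, in m: 0 = middle, travel -0.11 to +0.11. It slides with about 2 N of friction and stays where left. Panel 6 mm thick; at its middle a grip tab 10 mm thick (x), 40 mm wide (y), its top 60 mm above the bench. Near the middle, the long bar fits in neither bay; either end may become the long bay.
- divider_tab (a point): Middle of the top of the divider's grip tab, 60 mm above the bench; axes as the tray's. On each long rim of the tray rides a shoe of the divider, 24 x 12 mm, up to 50 mm above the bench.
- long_scale: Long photographic scale bar with black and white bands of 20 mm, loose, wood: 200 mm long (x), 24 mm wide (y), 12 mm thick (z), 0.05 kg, lying on the blue sheet. Origin: centre of the underside.
- short_scale: Short photographic scale bar with black and white bands of 10 mm, loose, wood: 100 mm long (x), 24 mm wide (y), 12 mm thick (z), 0.025 kg, lying on the blue sheet. Origin: centre of the underside.
- bowl: Red clay bowl, fragile bystander standing on the blue sheet, 90 mm across the rim, 46 mm high. Origin: centre of the underside.
- wash_bottle: White bottle with a red cap, bystander, 54 mm across, 120 mm high.
- tape: Yellow roll of tape lying flat, bystander, 90 mm across, 24 mm high.
- pot: Small clay pot, bystander, 92 mm across, 92 mm high.

How it is judged:
At the end, for the whole second after the job is handed in: The board hangs upright, both holes on the two pegs (either face out), hole centres under 14 mm from the uprights and within 6 mm of the pegs sideways. Both bars lie flat (0.12 rad) on the tray floor, long and short on opposite sides of the divider. All at rest (((x of hole_left in the frame of peg_left between 0 and 0.014 m and y of hole_left in the frame of peg_left between -0.006 and 0.006 m and z of hole_left in the frame of peg_left between -0.007 and 0.003 m and x of hole_right in the frame of peg_right between 0 and 0.014 m and y of hole_right in the frame of peg_right between -0.006 and 0.006 m and z of hole_right in the frame of peg_right between -0.007 and 0.003 m) or (x of hole_left in the frame of peg_right between 0 and 0.014 m and y of hole_left in the frame of peg_right between -0.006 and 0.006 m and z of hole_left in the frame of peg_right between -0.007 and 0.003 m and x of hole_right in the frame of peg_left between 0 and 0.014 m and y of hole_right in the frame of peg_left between -0.006 and 0.006 m and z of hole_right in the frame of peg_left between -0.007 and 0.003 m)) and angle between board's own z axis and vertical below 0.12 rad and linear speed of each of board, long_scale, short_scale below 0.02 m/s and z of long_scale in the frame of tray_floor between -0.004 and 0.016 m and y of long_scale in the frame of tray_floor between -0.055 and 0.055 m and x of long_scale in the frame of tray_floor between -0.176 and 0.176 m and angle between the z axis of each of long_scale, short_scale and the z axis of tray, either way round below 0.12 rad and z of short_scale in the frame of tray_floor between -0.004 and 0.016 m and y of short_scale in the frame of tray_floor between -0.055 and 0.055 m and x of short_scale in the frame of tray_floor between -0.176 and 0.176 m and ((x of long_scale in the frame of divider_tab above 0.09 m and x of short_scale in the frame of divider_tab below -0.02 m) or (x of long_scale in the frame of divider_tab below -0.09 m and x of short_scale in the frame of divider_tab above 0.02 m))); the robot touches nothing.
It fails at once if the clay bowl is pushed more than 20 mm or tipped (distance of bowl from where it was at the start of the episode above 0.02 m or angle between bowl's own z axis and vertical above 0.35 rad).
It fails at once if the white bottle or the clay pot is pushed more than 30 mm or tipped over (distance of any of wash_bottle, pot from where it was at the start of the episode above 0.03 m or angle between any of wash_bottle, pot's own z axis and vertical above 0.35 rad).
It fails at once if the tape is pushed more than 30 mm (distance of tape from where it was at the start of the episode above 0.03 m).
It also fails if it takes over 72 s, if anything falls off the work surface, if the arm or the gripper's body presses on something with over 40 N, if the wrist force passes 120 N, or if a joint passes its speed limit or range.

ROBOT

A 6-joint arm with a two-finger parallel gripper is mounted at the origin on the work surface. World frame = base frame: x ahead of the robot, y to its left, z up, the work surface at z = 0. Lengths are in m, angles in rad, forces in N, time in s.
With the tool pointing down it reaches from about 0.3 to 0.875 m from the base axis. Payload 6.4 kg.
Tool frame: the origin (TCP) lies on the mounting face of the last link; the fingertips stand 166 mm ahead of it and the grasp point (between the pads) lies 147 mm ahead of it (r.tip_extent is the distance from the TCP to the fingertips, in m); z points along the fingers, y is the line along which they close (so a half turn about z gives the same grasp; the last joint's range is limited). The gripper opens to 88 mm and grips with 3 to 60 N. Pads are 18 mm wide; open, the fingers measure 123 mm over their backs; the gripper's body (75 mm by 187 mm) begins 45 mm behind the grasp point.
Start: joints at [-0.206, 0.181, 1.607, -0, 1.354, -0.206], TCP at [0.575, 0, 0.405] pointing down, gripper open.
Joint ranges: [-2.99, 2.99], [-0.89, 2.07], [0.3, 2.58], [-1.14, 4.28], [0, 2.63], [-3.12, 3.12]. Speed limits (rad/s): [2.57, 2.57, 3.01, 3.14, 3.14, 3.14].

INTERFACE

Orientations are given as a 3x3 rotation matrix whose columns are the frame's x, y, z axes.
In Python, from plant import r, viewer gives the robot as it stands (r), with the cameras (viewer).
- The arm moves only by the tool tcp_steps, called after "Emit:" as a command line: name --pt "numbers of a row" for each row, then --argument value for the rest. Schema: {"type":"object","properties":{"steps":{"type":"array","items":{"type":"object","properties":{"jaw":{"type":"number"},"dx":{"type":"number"},"dy":{"type":"number"},"dz":{"type":"number"},"ax":{"type":"number"},"ay":{"type":"number"},"az":{"type":"number"}},"additionalProperties":false,"required":["jaw"]},"minItems":1,"maxItems":10},"only":{"type":"string"},"quiet":{"type":"boolean"},"lines":{"type":"string"}},"required":["steps"],"additionalProperties":false}. steps is a list of rows, 1 to 10 of them, each an object with the fields jaw (the finger opening in m), dx, dy, dz (the shift in m), ax, ay, az (a rotation vector in rad); a field left out counts as zero (the opening has to be given); each row is the pose to reach, as a shift and turn from the pose commanded when the call began, along the tool's axes at that moment; what a row does not reach only later rows make up. A row lasts 1/10 s, in which the tool goes at most 0.05 m and 0.15 rad, less where a joint would pass 70% of its speed; a pose out of reach is approached as far as the arm can. The fingers move at their own pace and stop on an object; the grip force is fixed at half the most. Time passes only in rows, so rows that do not move let the fingers close. The tool returns the time, the measured TCP pose, the force, the opening and the grip force at its end. only (a regular expression) keeps the lines of the reply that match it, lines (a string "A,B") keeps lines A to B, and quiet returns only ok. Input that does not fit is refused with a message, and nothing moves.
- r.read_state(): the state, without advancing time (a new reading comes with each control period).
- viewer.read_camera(name): name is "scene" or "side" or "wrist"; returns the picture (400x640x3 uint8, red, green, blue); there is no depth.
- viewer.camera_params(name): a dict with "K" (3x3 intrinsics, pixels), "T" (4x4, takes a point from camera to world coordinates). Camera axes: x right, y down, z forward; pixel columns grow to the right and rows downward; lengths in m; the calibration is good to about 2 mm. The wrist camera is an equidistant fisheye: a pixel r from the principal point sees the ray r / f radians off the axis. A picture is of the moment at which its call begins: read the wrist's pose just before it. camera_params takes no time and is no camera call; for the wrist camera it gives the pose at the moment of the call.
- r.hand_in(): hands the job in; it is judged then, once.
The state is a dict: "clock": time; "joints": joint angles; "joint_velocities": joint speeds; "joint_torque": joint torques, N m; "position": TCP position; "orientation": TCP orientation; "contact_force": force on the tool from outside, world axes, zero at the start; "moment": the same for the moment, N m; "grip_width": finger opening in m; "gripper_force": force on a finger pad.
Only numpy, scipy, OpenCV 4.12 (cv2) and the standard library are available. Lean on these libraries where they do the work, as an engineer would, in place of code of your own. Each camera call takes 0.05 s, during which the arm holds its last target. There are 200 camera calls.

## Working session

There is one attempt and no reset: what is moved stays moved. The work goes in short steps, Python scripts to look and compute and a tool call to move; the robot and the scene stay as the last step left them, time stands still between calls to the robot, and variables do not carry over. Pictures are saved under pics/ and viewed, at most 13 in all, crops included, and the job is handed in when it is done.

```bash
ls; mkdir -p pics
```

Run:
```python
from plant import r, viewer
import cv2,numpy as np
for n in ("scene","side"):
    im=viewer.read_camera(n); cv2.imwrite(f"pics/{n}0.png",im[:,:,::-1])
    p=viewer.camera_params(n); print(n,np.round(p["K"],1).tolist(),np.round(p["T"],3).tolist())
im=viewer.read_camera("wrist"); cv2.imwrite("pics/wrist0.png",im[:,:,::-1]);p=viewer.camera_params("wrist"); print(np.round(p["K"],1).tolist(),np.round(p["T"],3).tolist())
s=r.read_state();print(s["clock"],s["position"],np.round(s["orientation"],3).tolist())
```

```text
pics
plant.py
scene [[451.3, 0.0, 322.4], [0.0, 451.3, 198.7], [0.0, 0.0, 1.0]] [[0.294, 0.648, -0.702, 1.542], [0.956, -0.186, 0.228, -0.36], [0.018, -0.738, -0.674, 1.034], [0.0, 0.0, 0.0, 1.0]]
side [[424.2, 0.0, 317.4], [0.0, 424.2, 198.1], [0.0, 0.0, 1.0]] [[-0.99, -0.084, 0.117, 0.414], [-0.144, 0.577, -0.804, 0.903], [-0.0, -0.812, -0.583, 0.826], [0.0, 0.0, 0.0, 1.0]]
[[309.7, 0.0, 317.7], [0.0, 309.7, 200.4], [0.0, 0.0, 1.0]] [[1.0, 0.0, -0.001, 0.575], [-0.0, -0.964, -0.268, 0.07], [-0.002, 0.268, -0.964, 0.385], [0.0, 0.0, 0.0, 1.0]]
0.15 [5.74828302e-01 3.87714368e-05 4.04038537e-01] [[0.0, 1.0, -0.001], [1.0, -0.0, 0.0], [0.0, -0.001, -1.0]]
```

View pics/scene0.png

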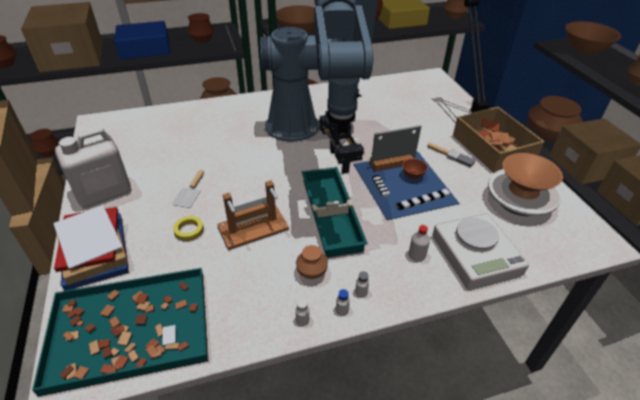

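View pics/side0.png

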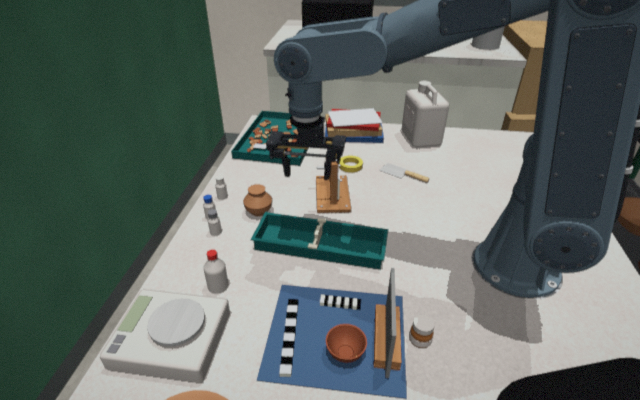

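View pics/wrist0.png

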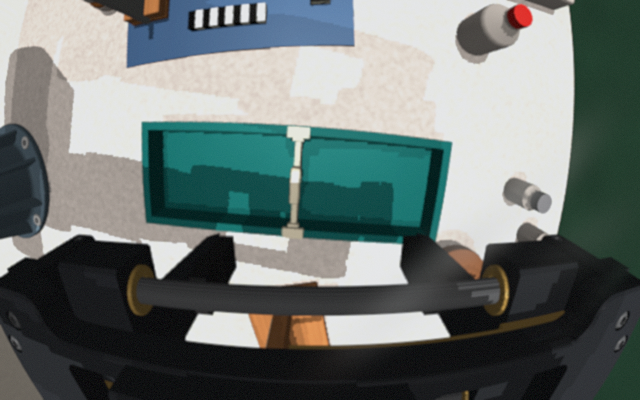

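Scene view: rack at (253,215), tape (188,228), pot (312,262), tray (333,210), stage (413,175) and bottle (420,242). Side view: board at (391,325), long bar (290,337), short bar (341,302), bowl (346,344). The wrist view shows the divider tab at (295,185) and the tray rim.

Create h.py:
```python
from plant import r, viewer
import cv2,numpy as np
def cam(n):
    p=viewer.camera_params(n); im=viewer.read_camera(n); return im,np.array(p["K"]),np.array(p["T"]),n
def rays(c,px):
    px=np.atleast_2d(np.asarray(px,float)); K,T=c[1],c[2]
    d=(px-[K[0,2],K[1,2]])/[K[0,0],K[1,1]]
    if c[3]=="wrist":
        t=np.linalg.norm(d,axis=1,keepdims=True)+1e-9
        v=np.hstack([d/t*np.sin(t),np.cos(t)])
    else: v=np.hstack([d,np.ones((len(d),1))])
    return T[:3,3],v@T[:3,:3].T
def plane(c,px,z):
    o,v=rays(c,px); return (o+v*((z-o[2])/v[:,2])[:,None])[:,:2]
def mask(c,lo,hi,zone=None):
    m=cv2.inRange(cv2.cvtColor(c[0],cv2.COLOR_RGB2HSV),lo,hi)
    if zone:
        z=np.zeros_like(m);x0,y0,x1,y1=zone;z[y0:y1,x0:x1]=255;m&=z
    return m
def rect(c,m,z,hull=True):
    cs=cv2.findContours(m,cv2.RETR_EXTERNAL,cv2.CHAIN_APPROX_NONE)[0]
    k=max(cs,key=cv2.contourArea)[:,0]
    w=plane(c,k,z).astype(np.float32)
    (a,b),(s,t),g=cv2.minAreaRect(w*1000)
    return np.round([a,b,s,t,g],1),k
def near(a,b):  # midpoint of two rays
    (o,v),(p,w)=a,b; v=v[0]/np.linalg.norm(v[0]);w=w[0]/np.linalg.norm(w[0])
    s=np.linalg.lstsq(np.c_[v,-w],p-o,rcond=None)[0]
    x,y=o+s[0]*v,p+s[1]*w; return np.round((x+y)/2,4),round(np.linalg.norm(x-y),4)
```

Run:
```python
from h import *
s=cam("side");w=cam("wrist");c=cam("scene")
print("sheet side",rect(s,mask(s,(100,90,40),(125,255,200),(230,270,420,395)),.003)[0])
print("sheet scene",rect(c,mask(c,(100,90,40),(125,255,200),(340,130,480,230)),.003)[0])
T=((75,100,30),(100,255,200))
print("tray side",rect(s,mask(s,*T,(240,205,400,280)),.045)[0])
print("tray wrist",rect(w,mask(w,*T,(130,110,460,250)),.045)[0])
print("tape",rect(c,mask(c,(22,120,80),(35,255,255),(160,205,215,250)),.012)[0])
for n,a in (("side",s),("scene",c)):
    z=(190,250,400,390) if n=="side" else (370,140,440,190)
    print("bowl",n,rect(a,mask(a,(0,150,40),(9,255,255),z),.046+.003)[0])
print("pot",rect(s,mask(s,(0,80,30),(18,255,255),(235,180,275,217)),.05)[0])
print("rack",rect(s,mask(s,(5,80,60),(20,255,255),(310,170,360,215)),.018)[0])
print("cap",rect(s,mask(s,(0,150,60),(8,255,255),(190,240,235,270)),.115)[0],rect(c,mask(c,(0,150,60),(8,255,255),(405,215,440,240)),.115)[0])
# bars
for n,zo in (("long",(275,290,302,380)),("short",(316,290,365,313))):
    g=mask(s,(0,0,130),(180,70,255),zo)|mask(s,(0,0,0),(180,255,45),zo)
    g=cv2.morphologyEx(g,cv2.MORPH_CLOSE,np.ones((5,5)))
    print(n,rect(s,g,.015)[0])
```

```text
sheet side [460.4 293.5 306.2 265.9   1. ]
sheet scene [466.4 290.3 299.  260.9   0.9]
tray side [541.2  14.4 162.3 369.3  85.5]
tray wrist [450.1   2.8 128.5 189.8  85.4]
tape [ 489.5 -456.4   87.6   94.9   73.8]
bowl side [434.  344.8  81.7  89.2   8.3]
bowl scene [446.3 331.8  95.5  80.6   7.6]
pot [ 754.5 -133.5   85.4  159.8    8.3]
rack [ 535.8 -266.6  106.9  247.9    9.6]
cap [778.9 192.5  19.1  33.2  19.4] [785.6 186.6  16.8  28.7  63.8]
long [565.2 318.1  26.9 200.7   6.1]
short [461.7 207.1  36.   99.7  89.3]
```

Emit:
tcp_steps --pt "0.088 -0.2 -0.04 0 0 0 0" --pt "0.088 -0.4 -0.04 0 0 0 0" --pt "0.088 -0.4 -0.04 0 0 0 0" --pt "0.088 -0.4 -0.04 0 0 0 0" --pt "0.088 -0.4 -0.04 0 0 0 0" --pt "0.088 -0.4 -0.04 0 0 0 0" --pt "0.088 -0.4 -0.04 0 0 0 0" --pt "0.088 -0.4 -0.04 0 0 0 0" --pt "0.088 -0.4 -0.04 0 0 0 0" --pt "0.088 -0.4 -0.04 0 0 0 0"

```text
refused: steps[0]: [0.088, -0.2, -0.04, 0, 0, 0, 0] is not of type 'object' (schema: type "object"). Nothing was moved.
```

Refused on format, not on reach. It needs a list of objects with named fields.

Emit:
tcp_steps --steps '[{"jaw":0.088, "dx":-0.2, "dy":-0.04}, {"jaw":0.088, "dx":-0.4, "dy":-0.04}, {"jaw":0.088, "dx":-0.4, "dy":-0.04}, {"jaw":0.088, "dx":-0.4, "dy":-0.04}, {"jaw":0.088, "dx":-0.4, "dy":-0.04}, {"jaw":0.088, "dx":-0.4, "dy":-0.04}, {"jaw":0.088, "dx":-0.4, "dy":-0.04}, {"jaw":0.088, "dx":-0.4, "dy":-0.04}, {"jaw":0.088, "dx":-0.4, "dy":-0.04}, {"jaw":0.088, "dx":-0.4, "dy":-0.04}]'

```text
clock: 1.3
position: [0.5344, -0.4012, 0.404]
orientation: [[0.003, 1.0, -0.001], [1.0, -0.003, 0.001], [0.001, -0.001, -1.0]]
contact_force: [0.4, 1.3, -0.2]
grip_width: 0.0881
gripper_force: 0.0
```

```bash
python3 -c "
from h import *
c=cam('wrist');cv2.imwrite('pics/w1.png',c[0][:,:,::-1]);np.savez('w1.npz',im=c[0],K=c[1],T=c[2])"
```

```text
(no output)
```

View pics/w1.png

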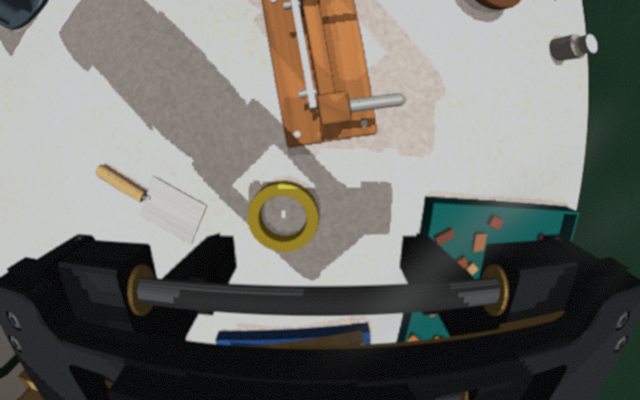

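The wrist view shows the rack's right peg (root about (350,103), tip (403,99)) and the tape at (283,216). I will move closer to see both pegs.

Emit:
tcp_steps --steps '[{"jaw":0.088, "dx":0.1}, {"jaw":0.088, "dx":0.14, "dy":0.02}, {"jaw":0.088, "dx":0.14, "dy":0.02}, {"jaw":0.088, "dx":0.14, "dy":0.02}, {"jaw":0.088, "dx":0.14, "dy":0.02}, {"jaw":0.088, "dx":0.14, "dy":0.02}]'

```text
clock: 1.95
position: [0.5551, -0.2595, 0.405]
orientation: [[-0.001, 1.0, 0.0], [1.0, 0.001, -0.001], [-0.001, 0.0, -1.0]]
contact_force: [0.1, -1.2, 0.4]
grip_width: 0.0875
gripper_force: 0.0
```

```bash
python3 -c "
from h import *
c=cam('wrist');cv2.imwrite('pics/w2.png',c[0][:300,:,::-1]);np.savez('w2.npz',im=c[0],K=c[1],T=c[2])"
```

```text
(no output)
```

View pics/w2.png

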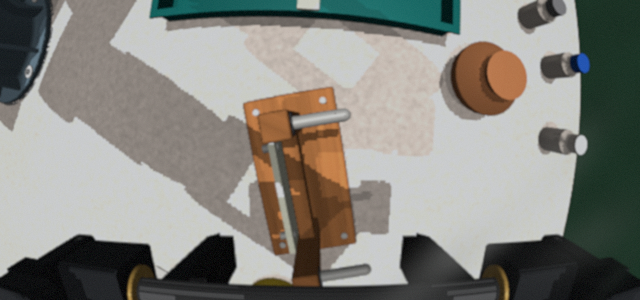

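Both pegs are visible: left from (292,122) to (350,115), right from (318,277) to (370,268). Next I measure them on the z=0.15 plane.

Run:
```python
from h import *
def ld(f): d=np.load(f);return d["im"],d["K"],d["T"],"wrist"
w1,w2=ld("w1.npz"),ld("w2.npz")
h=cv2.cvtColor(w2[0],cv2.COLOR_RGB2HSV)
for x in range(300,360,6): print(x,h[112:128:3,x].tolist())
res={}
for n,c,z in (("L",w2,(294,100,356,134)),("R",w2,(322,256,376,284)),("R1",w1,(352,88,410,115))):
    m=mask(c,(0,0,70),(180,40,205),z)
    m=cv2.morphologyEx(m,cv2.MORPH_OPEN,np.ones((3,3)))
    q,k=rect(c,m,.15); print(n,q,k.min(0),k.max(0))
    w=plane(c,k,.15); vx,vy,a,b=cv2.fitLine(w.astype(np.float32),cv2.DIST_L2,0,.001,.001)[:,0]
    d=np.array([vx,vy])*np.sign(vx); t=(w-[a,b])@d; tip=np.array([a,b])+d*t.max()
    print(np.round(tip,4),"yaw",np.degrees(np.arctan2(d[1],d[0])),"len",np.ptp(t),"root",np.round(tip-d*.045,4))
```

```text
300 [[13, 162, 156], [11, 56, 127], [30, 3, 165], [36, 6, 199], [24, 8, 156], [23, 10, 102]]
306 [[13, 159, 165], [13, 17, 139], [24, 7, 181], [30, 5, 190], [30, 2, 143], [11, 102, 125]]
312 [[12, 131, 160], [20, 5, 153], [38, 5, 193], [30, 4, 171], [30, 4, 127], [13, 148, 155]]
318 [[12, 74, 144], [30, 5, 166], [30, 1, 200], [30, 7, 156], [13, 31, 114], [14, 158, 192]]
324 [[15, 14, 141], [30, 6, 179], [0, 0, 188], [38, 7, 142], [11, 102, 125], [13, 157, 185]]
330 [[30, 3, 153], [30, 1, 194], [30, 6, 175], [45, 4, 124], [13, 149, 163], [13, 158, 179]]
336 [[30, 6, 159], [60, 1, 199], [23, 6, 160], [11, 18, 111], [13, 160, 175], [13, 162, 180]]
342 [[30, 6, 175], [30, 1, 193], [20, 5, 146], [12, 19, 131], [13, 24, 199], [14, 26, 197]]
348 [[15, 7, 146], [30, 5, 146], [20, 12, 132], [13, 27, 196], [13, 24, 194], [12, 26, 198]]
354 [[15, 23, 200], [13, 20, 201], [13, 23, 201], [13, 24, 200], [12, 26, 196], [13, 25, 197]]
L [ 560.3 -190.1   46.2   25.3    0.7] [294 100] [355 133]
[ 0.5847 -0.1883] yaw 7.14585 len 0.048321587464345374 root [ 0.54   -0.1939]
R [ 582.6 -317.9   26.9   47.8   89. ] [322 256] [375 283]
[ 0.6078 -0.321 ] yaw -8.491855 len 0.05082856493666496 root [ 0.5633 -0.3144]
R1 [ 582.5 -318.6   45.1   20.4    2.7] [352  88] [409 114]
[ 0.6056 -0.3164] yaw 6.82176 len 0.04619686083246166 root [ 0.561  -0.3218]
```

Run:
```python
from h import *
def ld(f): d=np.load(f);return d["im"],d["K"],d["T"],"wrist"
w1,w2=ld("w1.npz"),ld("w2.npz")
for n,c,z in (("L",w2,(294,100,356,134)),("R",w2,(322,256,376,284)),("R1",w1,(352,88,410,115))):
    m=mask(c,(0,0,70),(180,15,215),z)
    m=cv2.morphologyEx(m,cv2.MORPH_OPEN,np.ones((3,3)))
    q,k=rect(c,m,.15); print(n,q,k.min(0),k.max(0),cv2.contourArea(k))
    b=cv2.drawContours(np.zeros_like(m),[k],-1,255,-1); ys,xs=np.nonzero(b)
    w=plane(c,np.c_[xs,ys],.15); vx,vy,a,b=cv2.fitLine(w.astype(np.float32),cv2.DIST_L2,0,.001,.001)[:,0]
    d=np.array([vx,vy])*np.sign(vx); t=(w-[a,b])@d; tip=np.array([a,b])+d*t.max()
    print(np.round(tip,4),"yaw",np.degrees(np.arctan2(d[1],d[0])),"len",np.ptp(t),"root",np.round(tip-d*.045,4))
```

```text
L [ 557.8 -191.4   42.9    9.7    8.8] [294 109] [349 128] 548.5
[ 0.579  -0.1876] yaw 9.662625 len 0.04299373410380586 root [ 0.5346 -0.1952]
R [ 582.8 -317.9   26.9   47.4   88.9] [322 256] [375 283] 1261.0
[ 0.6057 -0.3156] yaw 7.964508 len 0.04820099330638716 root [ 0.5611 -0.3219]
R1 [ 580.2 -319.1   41.6    9.3    9.4] [352  94] [404 110] 534.0
[ 0.6007 -0.3157] yaw 9.771471 len 0.04166249296687076 root [ 0.5564 -0.3233]
```

Pegs check out: spacing 129.9 mm, yaw 9.6–9.8°, peg tips at (579,-187.6) and (600.7,-315.7). Now the stage.

Emit:
tcp_steps --steps '[{"jaw":0.088, "dx":0.38, "dy":-0.13}, {"jaw":0.088, "dx":0.38, "dy":-0.13}, {"jaw":0.088, "dx":0.38, "dy":-0.13}, {"jaw":0.088, "dx":0.38, "dy":-0.13}, {"jaw":0.088, "dx":0.38, "dy":-0.13}, {"jaw":0.088, "dx":0.38, "dy":-0.13}, {"jaw":0.088, "dx":0.38, "dy":-0.13}, {"jaw":0.088, "dx":0.38, "dy":-0.13}, {"jaw":0.088, "dx":0.38, "dy":-0.13}, {"jaw":0.088, "dx":0.38, "dy":-0.13}]'

```text
clock: 3.0
position: [0.425, 0.1203, 0.4049]
orientation: [[-0.002, 1.0, 0.001], [1.0, 0.002, -0.0], [-0.0, 0.001, -1.0]]
contact_force: [0.2, 0.2, -0.1]
grip_width: 0.0884
gripper_force: 0.0
```

```bash
python3 -c "
from h import *
c=cam('wrist');cv2.imwrite('pics/w3.png',c[0][:300,:,::-1]);np.savez('w3.npz',im=c[0],K=c[1],T=c[2])"
```

```text
(no output)
```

View pics/w3.png

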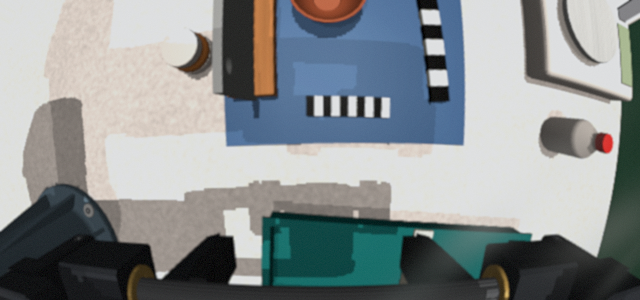

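View shows the short bar at (348,106), long bar's lower end (438,100), board/foot at (245,50), bottle (568,137). I go further in +y to get it all in frame.

Emit:
tcp_steps --steps '[{"jaw":0.088, "dx":0.13, "dy":-0.02}, {"jaw":0.088, "dx":0.13, "dy":-0.02}, {"jaw":0.088, "dx":0.13, "dy":-0.02}, {"jaw":0.088, "dx":0.13, "dy":-0.02}, {"jaw":0.088, "dx":0.13, "dy":-0.02}]'

```text
clock: 3.55
position: [0.4061, 0.2489, 0.4044]
orientation: [[0.001, 1.0, -0.0], [1.0, -0.001, -0.001], [-0.001, -0.0, -1.0]]
contact_force: [0.6, 0.0, -1.0]
grip_width: 0.088
gripper_force: 0.0
```

```bash
python3 -c "
from h import *
c=cam('wrist');cv2.imwrite('pics/w4.png',c[0][:300,:,::-1]);np.savez('w4.npz',im=c[0],K=c[1],T=c[2])"
```

```text
(no output)
```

View pics/w4.png

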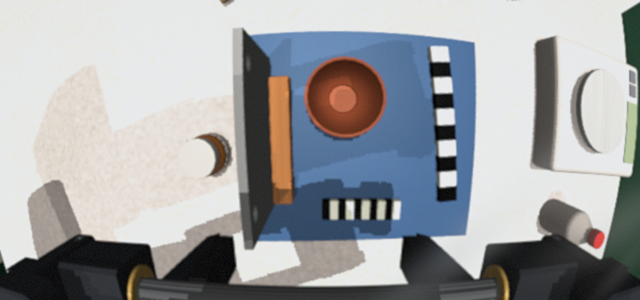

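The picture shows the board's top edge strip from (238,28) to (249,248), bowl (345,97), long bar (443,123) and short bar (361,209).

Run:
```python
from h import *
def ld(f): d=np.load(f);return d["im"],d["K"],d["T"],"wrist"
w=ld("w4.npz"); h=cv2.cvtColor(w[0],cv2.COLOR_RGB2HSV)
for y in (60,140,220): print(y,h[y,228:264:2].tolist())
print("sheet",rect(w,mask(w,(100,90,40),(125,255,220),(250,25,480,245)),.003)[0])
for n,zo in (("long",(425,38,462,206)),("short",(316,192,406,226))):
    g=cv2.bitwise_not(mask(w,(98,75,40),(125,255,255),zo)); z=np.zeros_like(g); z[zo[1]:zo[3],zo[0]:zo[2]]=255; g&=z
    g=cv2.morphologyEx(g,cv2.MORPH_OPEN,np.ones((3,3)))
    q,k=rect(w,g,.015);print(n,q,k.min(0),k.max(0))
print("bowl",rect(w,mask(w,(0,120,30),(12,255,255),(295,50,395,145)),.049)[0])
print("foot",rect(w,mask(w,(8,80,60),(20,255,255),(260,65,300,215)),.033)[0])
```

```text
60 [[75, 2, 235], [90, 1, 233], [60, 1, 212], [10, 4, 185], [18, 7, 184], [24, 7, 184], [20, 4, 184], [15, 7, 142], [60, 16, 49], [30, 12, 64], [30, 7, 78], [15, 18, 57], [0, 7, 39], [60, 12, 42], [45, 11, 45], [0, 6, 45], [10, 18, 43], [60, 6, 44]]
140 [[13, 24, 188], [16, 14, 232], [14, 14, 232], [16, 22, 216], [24, 8, 163], [30, 5, 156], [30, 5, 156], [15, 3, 158], [30, 4, 135], [30, 10, 53], [75, 12, 44], [20, 17, 46], [30, 22, 46], [15, 12, 43], [45, 12, 44], [75, 22, 46], [38, 24, 42], [150, 12, 43]]
220 [[13, 24, 172], [14, 26, 170], [13, 25, 166], [12, 26, 170], [15, 27, 170], [14, 26, 169], [14, 22, 151], [20, 8, 94], [30, 9, 84], [45, 6, 85], [30, 3, 85], [30, 7, 70], [150, 6, 46], [15, 8, 61], [30, 4, 63], [30, 11, 45], [30, 6, 41], [0, 12, 44]]
sheet [469.6 292.5 291.7 269.3   0.6]
long [565.  315.3  29.8 199.9   6.2] [428  45] [456 200]
short [462.4 203.6  29.3  99.8  90. ] [323 198] [401 220]
bowl [435.8 340.4  86.6  86.8   0.5]
foot [362.9 291.3  25.7 149.    1.2]
```

Run:
```python
from h import *
def ld(f): d=np.load(f);return d["im"],d["K"],d["T"],"wrist"
w=ld("w4.npz"); g=cv2.cvtColor(w[0],cv2.COLOR_RGB2HSV)
# strip right edge (bright->dark) and left edge by gradient/saturation, per row
V=g[:,:,2].astype(int)
P=[]
for y in range(50,240,10):
    row=V[y,228:262]; S=g[y,228:262,1]
    d=row[2:]-row[:-2]; e=228+1+int(np.argmin(d)) if y<200 else None
    if e: P.append(plane(w,[[e,y]],.151)[0])
P=np.array(P); print(np.round(P[:, :]*1000,1).tolist())
f=np.polyfit(P[:,1],P[:,0],1); print("right edge x at y=.293:",np.polyval(f,.293),"slope",f[0])
L=plane(w,[[232.5,60],[235,140],[241,220]],.151); print("left edge",np.round(L,4).tolist())
for x in (240,): print("top",V[20:45,x].tolist(), "bot",[ (y,g[y,247].tolist()) for y in range(236,256,2)])
print(plane(w,[[240,27],[249,247]],.151))
# tray from w0
```

Run:
```python
from h import *
im=cv2.imread('pics/wrist0.png')[:,:,::-1]
T=np.array([[1,0,-.001,.575],[0,-.964,-.268,.07],[-.002,.268,-.964,.385],[0,0,0,1]])
w=(im,np.array([[309.7,0,317.7],[0,309.7,200.4],[0,0,1]]),T,"wrist")
m=mask(w,(75,90,20),(100,255,255),(130,110,460,238))
m=cv2.morphologyEx(m,cv2.MORPH_CLOSE,np.ones((15,15)))
print(rect(w,m,.045)[0])
for z in ((284,166,304,205),):
    q=mask(w,(10,15,110),(35,110,255),z); print("tab",rect(w,q,.06))[0] if 0 else print("tab",rect(w,q,.06)[0])
```

```text
[[348.8, 371.6], [349.6, 363.5], [349.7, 355.6], [349.6, 347.7], [349.6, 340.0], [349.5, 332.2], [350.2, 324.4], [350.0, 316.7], [349.8, 309.0], [350.3, 301.3], [350.8, 293.5], [350.5, 285.7], [350.9, 277.8], [350.5, 269.8], [350.9, 261.7]]
right edge x at y=.293: 0.3504327370962399 slope -0.01617409630556446
left edge [[0.3413, 0.3642], [0.3423, 0.3015], [0.3433, 0.2365]]
top [234, 233, 235, 235, 235, 236, 232, 215, 193, 185, 186, 189, 186, 185, 186, 183, 185, 186, 188, 187, 188, 185, 187, 187, 184] bot [(236, [30, 3, 86]), (238, [45, 6, 84]), (240, [0, 0, 93]), (242, [20, 7, 107]), (244, [23, 10, 107]), (246, [30, 7, 106]), (248, [30, 6, 119]), (250, [42, 6, 215]), (252, [45, 4, 236]), (254, [40, 3, 234])]
[[0.34683614 0.39073972]
 [0.34825541 0.212483  ]]
[540.4  -4.  128.7 370.7  85.6]
tab [550.2  -3.4  42.2  10.7  88.7]
```

Board: centre (0.3464, 0.301), 8 mm thick and 180 mm wide as it must be, yaw 0.016. Tray: centre about (0.540,-0.004), with its long axis near -4.4°. Going down on the board.

Emit:
tcp_steps --steps '[{"jaw":0.088, "dx":0.025, "dy":-0.03, "az":-0.016}, {"jaw":0.088, "dx":0.051, "dy":-0.0586, "az":-0.016}, {"jaw":0.088, "dx":0.051, "dy":-0.0586, "dz":0.04, "az":-0.016}, {"jaw":0.088, "dx":0.051, "dy":-0.0586, "dz":0.08, "az":-0.016}, {"jaw":0.088, "dx":0.051, "dy":-0.0586, "dz":0.122, "az":-0.016}, {"jaw":0.088, "dx":0.051, "dy":-0.0586, "dz":0.122, "az":-0.016}, {"jaw":0.088, "dx":0.051, "dy":-0.0586, "dz":0.122, "az":-0.016}]'

```text
clock: 4.3
position: [0.3473, 0.2999, 0.2831]
orientation: [[-0.014, 1.0, -0.001], [1.0, 0.014, -0.001], [-0.001, -0.001, -1.0]]
contact_force: [-0.1, 0.9, 0.7]
grip_width: 0.088
gripper_force: 0.0
```

Emit:
tcp_steps --steps '[{"jaw":0}, {"jaw":0}, {"jaw":0}, {"jaw":0}, {"jaw":0}, {"jaw":0}, {"jaw":0}, {"jaw":0}]'

```text
clock: 5.1
position: [0.3464, 0.301, 0.2826]
orientation: [[-0.016, 1.0, -0.0], [1.0, 0.016, -0.0], [-0.0, -0.0, -1.0]]
contact_force: [-0.4, 1.1, 0.5]
grip_width: 0.0262
gripper_force: 0.0
```

Emit:
tcp_steps --steps '[{"jaw":0}, {"jaw":0}, {"jaw":0}, {"jaw":0}, {"jaw":0}, {"jaw":0}]'

```text
clock: 5.7
position: [0.3464, 0.301, 0.2826]
orientation: [[-0.016, 1.0, -0.0], [1.0, 0.016, -0.0], [-0.0, -0.0, -1.0]]
contact_force: [0.4, -0.4, -0.7]
grip_width: 0.0077
gripper_force: 30.0
```

Emit:
tcp_steps --steps '[{"jaw":0, "dz":-0.03}, {"jaw":0, "dz":-0.06}, {"jaw":0, "dz":-0.09}, {"jaw":0, "dz":-0.12}, {"jaw":0, "dz":-0.12}]'

```text
clock: 6.2
position: [0.3474, 0.3015, 0.4067]
orientation: [[-0.016, 1.0, 0.007], [1.0, 0.016, 0.003], [0.003, 0.007, -1.0]]
contact_force: [0.9, 1.1, -2.0]
grip_width: 0.0077
gripper_force: 30.0
```

Emit:
tcp_steps --steps '[{"jaw":0, "dx":-0.04, "dy":0.025}, {"jaw":0, "dx":-0.08, "dy":0.05, "az":-0.02}, {"jaw":0, "dx":-0.12, "dy":0.08, "az":-0.04}, {"jaw":0, "dx":-0.16, "dy":0.105, "az":-0.06}, {"jaw":0, "dx":-0.2, "dy":0.13, "az":-0.08}, {"jaw":0, "dx":-0.24, "dy":0.155, "az":-0.1}, {"jaw":0, "dx":-0.28, "dy":0.18, "az":-0.12}, {"jaw":0, "dx":-0.32, "dy":0.205, "az":-0.14}, {"jaw":0, "dx":-0.36, "dy":0.23, "az":-0.153}, {"jaw":0, "dx":-0.4, "dy":0.25, "az":-0.153}]'

```text
clock: 7.2
position: [0.6034, -0.0968, 0.4002]
orientation: [[-0.168, 0.986, -0.002], [0.986, 0.168, 0.001], [0.001, -0.002, -1.0]]
contact_force: [-0.2, 0.2, -1.8]
grip_width: 0.0077
gripper_force: 30.0
```

Emit:
tcp_steps --steps '[{"jaw":0, "dx":-0.05, "dy":0.025}, {"jaw":0, "dx":-0.09, "dy":0.055}, {"jaw":0, "dx":-0.09, "dy":0.055}, {"jaw":0, "dx":-0.09, "dy":0.055}]'

```text
clock: 7.6
position: [0.6722, -0.1756, 0.3991]
orientation: [[-0.166, 0.986, -0.004], [0.986, 0.166, 0.002], [0.003, -0.004, -1.0]]
contact_force: [0.7, -0.3, -2.8]
grip_width: 0.0077
gripper_force: 30.0
```

```bash
python3 -c "
from plant import r, viewer
s=r.read_state();print(s['position'],s['orientation'].tolist() if hasattr(s['orientation'],'tolist') else s['orientation'],s['joints'])"
```

```text
[ 0.67218669 -0.1755979   0.39911202] [[-0.16643307111936356, 0.9860441222855808, -0.00412574161033576], [0.9860493053993976, 0.16644209751551323, 0.0019482032752849738], [0.0026077114760435912, -0.0037439391948585164, -0.9999895913259111]] [-4.25920162e-01  4.48782085e-01  1.27644821e+00  7.03504475e-05
  1.42092443e+00 -5.93147455e-01]
```

Emit:
tcp_steps --steps '[{"jaw":0, "dx":-0.03, "dy":-0.03}, {"jaw":0, "dx":-0.062, "dy":-0.064}, {"jaw":0, "dx":-0.062, "dy":-0.064, "dz":0.03}, {"jaw":0, "dx":-0.062, "dy":-0.064, "dz":0.06}, {"jaw":0, "dx":-0.062, "dy":-0.064, "dz":0.09}, {"jaw":0, "dx":-0.062, "dy":-0.064, "dz":0.101}, {"jaw":0, "dx":-0.062, "dy":-0.064, "dz":0.101}, {"jaw":0, "dx":-0.062, "dy":-0.064, "dz":0.101}]'

```text
clock: 8.4
position: [0.6198, -0.2456, 0.303]
orientation: [[-0.169, 0.986, 0.001], [0.986, 0.169, -0.001], [-0.001, 0.001, -1.0]]
contact_force: [0.3, -0.4, -0.3]
grip_width: 0.0075
gripper_force: 30.0
```

```bash
python3 -c "
from h import *
s=r.read_state();print(s['position'],s['contact_force'],s['orientation'])
a=cam('scene')[0];b=cam('side')[0];w=cam('wrist')[0]
A=cv2.resize(a[160:260,210:340],(390,300),interpolation=3);B=cv2.resize(b[130:230,260:390],(390,300),interpolation=3)
cv2.imwrite('pics/ab.png',np.vstack([np.hstack([A,B]),cv2.resize(w[:300],(780,300))[:, :]])[:,:,::-1])"
```

```text
[ 0.61979452 -0.24563431  0.30303695] [ 0.31779701 -0.37203381 -0.34507619] [[-1.69140939e-01  9.85591119e-01  1.21995848e-03]
 [ 9.85591474e-01  1.69141857e-01 -6.92273861e-04]
 [-8.88645012e-04  1.08528882e-03 -9.99999016e-01]]
```

View pics/ab.png

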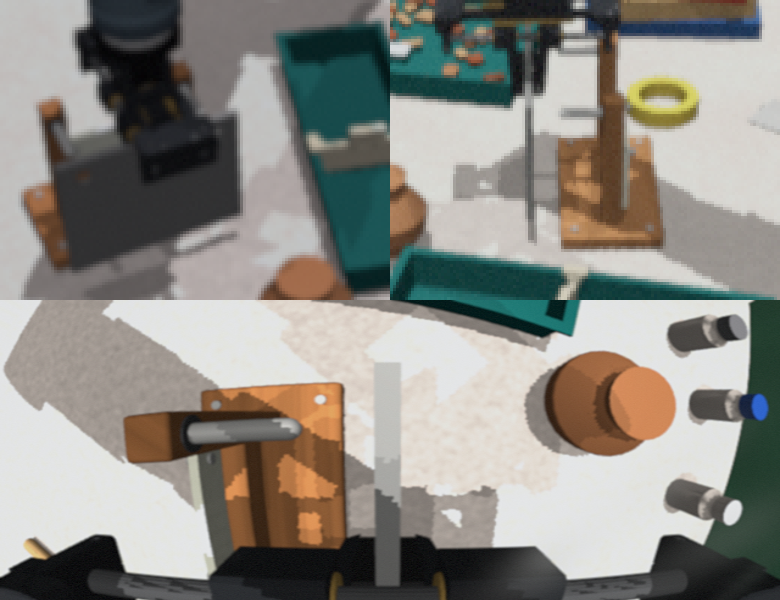

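The composite shows the board upright before the pegs and parallel to the uprights. In the wrist view the left peg tip is near (244,128) and the board's far top end near (318,63). I check the sideways alignment from those.

Run:
```python
from h import *
s=r.read_state();c=cam("wrist"); R=np.array(s["orientation"]);p=np.array(s["position"])
m=mask(c,(0,0,60),(180,15,225),(158,112,250,150)); m=cv2.morphologyEx(m,cv2.MORPH_OPEN,np.ones((3,3)))
q,k=rect(c,m,.15); print(q,k.min(0),k.max(0))
b=cv2.drawContours(np.zeros_like(m),[k],-1,255,-1); ys,xs=np.nonzero(b)
w=plane(c,np.c_[xs,ys],.15)-p[:2]; t=w@R[:2,:2]; 
for lo in (.0,.2,.4,.6,.8):
    a=np.quantile(t[:,1],[lo,lo+.2]); u=t[(t[:,1]>=a[0])&(t[:,1]<=a[1])]; print(np.round([u[:,1].mean(),(u[:,0].min()+u[:,0].max())/2],4))
print("tip/root y_t",t[:,1].max(),t[:,1].min())
V=c[0][:,318].astype(int); print([(y,V[y].tolist()) for y in range(54,72,2)])
for y in (80,150): print(y,c[0][y,302:334,1].tolist())
e=(plane(c,[[318,62.5],[308,150],[329,150]],.170)-p[:2])@R[:2,:2]; print(np.round(e,4))
```

```text
[ 557.1 -191.6   44.2   10.1    8.5] [158 119] [246 143]
[-0.0704  0.0649]
[-0.0613  0.0648]
[-0.0524  0.0648]
[-0.044   0.0649]
[-0.0357  0.0648]
tip/root y_t -0.03073031082045702 -0.07508256269250814
[(54, [228, 229, 224]), (56, [228, 229, 228]), (58, [227, 229, 229]), (60, [227, 229, 230]), (62, [209, 209, 207]), (64, [197, 196, 192]), (66, [195, 194, 191]), (68, [196, 196, 192]), (70, [195, 194, 192])]
80 [209, 210, 211, 211, 205, 196, 195, 194, 193, 196, 192, 194, 194, 195, 194, 195, 195, 195, 196, 196, 197, 197, 193, 197, 196, 197, 206, 220, 225, 225, 221, 220]
150 [229, 230, 230, 228, 223, 207, 194, 189, 189, 190, 190, 190, 192, 189, 191, 191, 189, 189, 192, 192, 190, 191, 190, 191, 191, 191, 197, 211, 216, 216, 218, 217]
[[ 0.0894  0.0007]
 [ 0.0568 -0.003 ]
 [ 0.0568  0.0048]]
```

Peg at +64.9 mm, board hole at +64.4 mm sideways: aligned. Pushing on.

Emit:
tcp_steps --steps '[{"jaw":0, "dx":0.0005, "dy":-0.015}, {"jaw":0, "dx":0.0005, "dy":-0.03}, {"jaw":0, "dx":0.0005, "dy":-0.04}, {"jaw":0, "dx":0.0005, "dy":-0.05}, {"jaw":0, "dx":0.0005, "dy":-0.058}, {"jaw":0, "dx":0.0005, "dy":-0.064}, {"jaw":0, "dx":0.0005, "dy":-0.064}]'

```text
clock: 9.3
position: [0.5558, -0.2568, 0.3018]
orientation: [[-0.168, 0.986, -0.0], [0.986, 0.168, -0.0], [0.0, -0.0, -1.0]]
contact_force: [1.0, 0.3, -1.8]
grip_width: 0.0077
gripper_force: 30.0
```

Emit:
tcp_steps --steps '[{"jaw":0, "dy":-0.003}, {"jaw":0, "dy":-0.006}, {"jaw":0, "dy":-0.006}]'

```text
clock: 9.6
position: [0.5503, -0.2576, 0.3016]
orientation: [[-0.168, 0.986, -0.0], [0.986, 0.168, 0.0], [0.0, -0.0, -1.0]]
contact_force: [-0.1, -0.8, -2.5]
grip_width: 0.0073
gripper_force: 30.0
```

Emit:
tcp_steps --steps '[{"jaw":0, "dy":-0.002, "dz":0.001}, {"jaw":0, "dy":-0.003, "dz":0.002}, {"jaw":0, "dy":-0.003, "dz":0.003}, {"jaw":0, "dy":-0.003, "dz":0.003}]'

```text
clock: 10.0
position: [0.5488, -0.2579, 0.3001]
orientation: [[-0.168, 0.986, 0.005], [0.986, 0.168, -0.001], [-0.002, 0.005, -1.0]]
contact_force: [6.8, 1.7, 1.7]
grip_width: 0.0078
gripper_force: 30.0
```

Emit:
tcp_steps --steps '[{"jaw":0.04, "dy":0.001}, {"jaw":0.04, "dy":0.001}, {"jaw":0.04, "dy":0.001}, {"jaw":0.04, "dy":0.001}, {"jaw":0.04, "dy":0.001}]'

```text
clock: 10.5
position: [0.5483, -0.2579, 0.2986]
orientation: [[-0.168, 0.986, -0.0], [0.986, 0.168, 0.0], [0.0, -0.0, -1.0]]
contact_force: [-0.0, -0.5, 0.0]
grip_width: 0.0399
gripper_force: 0.0
```

Emit:
tcp_steps --steps '[{"jaw":0.05, "dz":-0.03}, {"jaw":0.06, "dz":-0.06}, {"jaw":0.06, "dz":-0.1}, {"jaw":0.06, "dz":-0.1}, {"jaw":0.06, "dx":-0.1, "dz":-0.1}, {"jaw":0.06, "dx":-0.1, "dz":-0.1}, {"jaw":0.06, "dx":-0.1, "dz":-0.1}]'

```text
clock: 11.2
position: [0.5647, -0.3616, 0.397]
orientation: [[-0.164, 0.986, -0.001], [0.986, 0.164, -0.001], [-0.001, -0.001, -1.0]]
contact_force: [-0.0, -1.2, -0.8]
grip_width: 0.0599
gripper_force: 0.0
```

```bash
python3 -c "
from h import *
b=cam('side')[0];w=cam('wrist')[0]
B=cv2.resize(b[110:230,260:400],(350,300),interpolation=3)
cv2.imwrite('pics/hung.png',np.hstack([B,cv2.resize(w[:300],(450,300))])[:,:,::-1])"
```

```text
(no output)
```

View pics/hung.png

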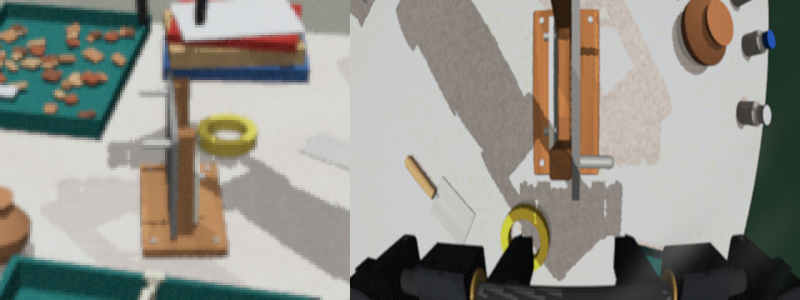

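Board hangs against the uprights, both pegs through their holes. Next, look at the tray from above.

Emit:
tcp_steps --steps '[{"jaw":0.06, "dx":0.05, "dy":0.005, "az":0.05}, {"jaw":0.06, "dx":0.1, "dy":0.01, "az":0.1}, {"jaw":0.06, "dx":0.15, "dy":0.015, "az":0.2}, {"jaw":0.06, "dx":0.207, "dy":0.02, "az":0.246}, {"jaw":0.06, "dx":0.207, "dy":0.02, "az":0.246}, {"jaw":0.06, "dx":0.207, "dy":0.02, "az":0.246}, {"jaw":0.06, "dx":0.207, "dy":0.02, "az":0.246}, {"jaw":0.06, "dx":0.207, "dy":0.02, "az":0.246}]'

```text
clock: 12.1
position: [0.5502, -0.1503, 0.3987]
orientation: [[0.078, 0.997, 0.0], [0.997, -0.078, -0.0], [-0.0, 0.0, -1.0]]
contact_force: [-0.4, -0.5, 0.1]
grip_width: 0.0601
gripper_force: 0.0
```

Create tray.py:
```python
from h import *
s=r.read_state();c=cam("wrist");print("tcp",np.round(s["position"],4),"yaw",np.round(np.arctan2(s["orientation"][1][1],s["orientation"][0][1]),4))
m=mask(c,(75,90,15),(100,255,255),(60,20,600,238))
m=cv2.morphologyEx(m,cv2.MORPH_OPEN,np.ones((3,3)))
for z in (.045,):
    q,k=rect(c,m,z); print("tray",q,k.min(0),k.max(0))
mc=cv2.morphologyEx(m,cv2.MORPH_CLOSE,np.ones((25,25)));q,k=rect(c,mc,.045);print("closed",q)
t=mask(c,(10,15,100),(35,110,255));h=cv2.convexHull(k);z=cv2.drawContours(np.zeros_like(m),[h],-1,255,-1);z=cv2.erode(z,np.ones((7,7)))
n,l,st,ce=cv2.connectedComponentsWithStats(t&z)
i=1+np.argmax(st[1:,4]);q,k=rect(c,(l==i).astype(np.uint8)*255,.06);print("tab-ish",q,k.min(0),k.max(0),st[i])
cv2.imwrite("pics/tray.png",c[0][:,:,::-1]); np.savez("wt.npz",im=c[0],K=c[1],T=c[2])
```

```bash
python3 tray.py
```

```text
tcp [ 0.5502 -0.1503  0.3987] yaw -0.078
tray [450.1  -1.6 119.6 189.9  85.3] [144  20] [302 115]
closed [539.8 -11.2 119.1 371.5  84.6]
tab-ish [516.3 -69.9   2.9 150.2  85.5] [209 108] [352 111] [209 108 144   4 345]
```

```bash
sed -i 's/(60,20,600,238)/(60,0,600,238)/' tray.py
```

Emit:
tcp_steps --steps '[{"jaw":0.06, "dx":0.05}, {"jaw":0.06, "dx":0.05}, {"jaw":0.06, "dx":0.05}]'

```text
clock: 12.45
position: [0.5541, -0.0995, 0.3986]
orientation: [[0.076, 0.997, -0.0], [0.997, -0.076, -0.0], [-0.0, -0.0, -1.0]]
contact_force: [-0.1, -0.2, 0.0]
grip_width: 0.0602
gripper_force: 0.0
```

```bash
python3 tray.py
```

Run:
```python
from h import *
d=np.load("wt.npz");c=(d["im"],d["K"],d["T"],"wrist")
h=cv2.cvtColor(c[0],cv2.COLOR_RGB2HSV)
print([ (x,h[100,x].tolist()) for x in range(280,330,3)])
t=mask(c,(8,12,110),(40,110,255),(270,20,345,175))
n,l,st,ce=cv2.connectedComponentsWithStats(t); print([s for s in st.tolist() if s[4]>30])
```

```text
tcp [ 0.5541 -0.0995  0.3986] yaw -0.0764
tray [450.2   2.7 128.6 189.4  85.6] [144  37] [302 157]
closed [540.3  -4.2 128.6 370.1  85.6]
tab-ish [549.2  -7.2  37.3  10.2  85.5] [301  77] [311 113] [301  77  11  37 111]
[(280, [88, 169, 136]), (283, [88, 169, 136]), (286, [89, 165, 136]), (289, [88, 164, 138]), (292, [88, 164, 138]), (295, [88, 163, 139]), (298, [89, 164, 138]), (301, [30, 29, 183]), (304, [37, 10, 240]), (307, [33, 11, 240]), (310, [26, 38, 179]), (313, [88, 151, 137]), (316, [89, 166, 137]), (319, [88, 164, 140]), (322, [88, 168, 138]), (325, [88, 164, 137]), (328, [89, 164, 137])]
[[0, 0, 640, 400, 254390], [270, 20, 75, 16, 1062], [301, 77, 11, 53, 177], [295, 131, 22, 25, 219], [270, 166, 29, 9, 132]]
```

View pics/tray.png

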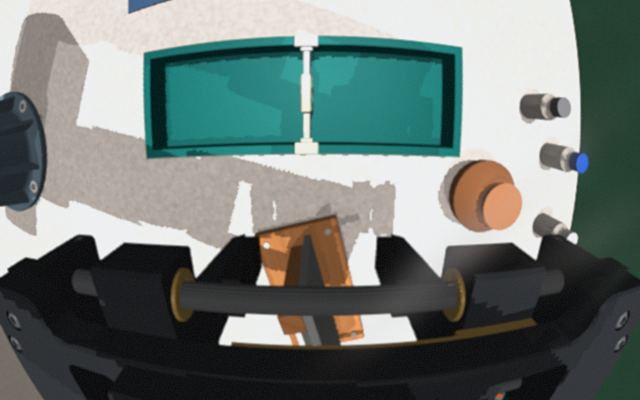

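Tray spans px (144..462, 37..157), divider tab at (306,95). This gives tray centre (0.540,-0.004), yaw -0.077, divider about +0.009. I grip the tab and drag it to +0.05.

Emit:
tcp_steps --steps '[{"jaw":0.06, "dx":0.05, "dy":-0.006}, {"jaw":0.06, "dx":0.094, "dy":-0.012, "dz":0.02}, {"jaw":0.06, "dx":0.094, "dy":-0.012, "dz":0.06}, {"jaw":0.06, "dx":0.094, "dy":-0.012, "dz":0.1}, {"jaw":0.06, "dx":0.094, "dy":-0.012, "dz":0.14}, {"jaw":0.06, "dx":0.094, "dy":-0.012, "dz":0.18}, {"jaw":0.04, "dx":0.094, "dy":-0.012, "dz":0.199}, {"jaw":0.02, "dx":0.094, "dy":-0.012, "dz":0.199}, {"jaw":0, "dx":0.094, "dy":-0.012, "dz":0.199}, {"jaw":0, "dx":0.094, "dy":-0.012, "dz":0.199}]'

```text
clock: 13.5
position: [0.5503, -0.0054, 0.2014]
orientation: [[0.078, 0.997, 0.003], [0.997, -0.078, -0.001], [-0.001, 0.003, -1.0]]
contact_force: [-0.2, -0.3, 0.3]
grip_width: 0.03
gripper_force: 0.0
```

Emit:
tcp_steps --steps '[{"jaw":0}, {"jaw":0}, {"jaw":0}, {"jaw":0}]'

```text
clock: 13.9
position: [0.5496, -0.0046, 0.2008]
orientation: [[0.077, 0.997, 0.001], [0.997, -0.077, -0.001], [-0.0, 0.001, -1.0]]
contact_force: [-2.1, -0.7, 6.9]
grip_width: 0.0097
gripper_force: 30.0
```

Emit:
tcp_steps --steps '[{"jaw":0, "dz":-0.002}, {"jaw":0, "dy":0.01, "dz":-0.002}, {"jaw":0, "dy":0.02, "dz":-0.002}, {"jaw":0, "dy":0.03, "dz":-0.002}, {"jaw":0, "dy":0.041, "dz":-0.002}, {"jaw":0, "dy":0.041, "dz":-0.002}, {"jaw":0, "dy":0.041, "dz":-0.002}]'

```text
clock: 14.6
position: [0.5905, -0.0078, 0.2009]
orientation: [[0.077, 0.997, 0.0], [0.997, -0.077, -0.0], [-0.0, 0.0, -1.0]]
contact_force: [2.7, -3.4, -14.2]
grip_width: 0.0097
gripper_force: 30.0
```

Emit:
tcp_steps --steps '[{"jaw":0.06}, {"jaw":0.06}, {"jaw":0.06}, {"jaw":0.06}, {"jaw":0.06}]'

```text
clock: 15.1
position: [0.5903, -0.0077, 0.2024]
orientation: [[0.077, 0.997, 0.001], [0.997, -0.077, -0.0], [-0.0, 0.001, -1.0]]
contact_force: [-0.3, 0.8, -0.6]
grip_width: 0.0479
gripper_force: 0.0
```

Emit:
tcp_steps --steps '[{"jaw":0.06, "dz":-0.05, "az":-0.05}, {"jaw":0.06, "dz":-0.09, "az":-0.2}, {"jaw":0.06, "dx":0.04, "dy":-0.03, "dz":-0.09, "az":-0.35}, {"jaw":0.06, "dx":0.08, "dy":-0.06, "dz":-0.09, "az":-0.5}, {"jaw":0.06, "dx":0.12, "dy":-0.09, "dz":-0.09, "az":-0.65}, {"jaw":0.06, "dx":0.16, "dy":-0.12, "dz":-0.09, "az":-0.8}, {"jaw":0.06, "dx":0.2, "dy":-0.144, "dz":-0.09, "az":-0.95}, {"jaw":0.06, "dx":0.2, "dy":-0.144, "dz":-0.09, "az":-1.1}, {"jaw":0.06, "dx":0.2, "dy":-0.144, "dz":-0.09, "az":-1.25}, {"jaw":0.06, "dx":0.2, "dy":-0.144, "dz":-0.09, "az":-1.4}]'

```text
clock: 16.1
position: [0.4615, 0.2035, 0.292]
orientation: [[-0.971, 0.238, 0.001], [0.238, 0.971, 0.0], [-0.001, 0.0, -1.0]]
contact_force: [-0.0, 0.4, 0.5]
grip_width: 0.0601
gripper_force: 0.0
```

Emit:
tcp_steps --steps '[{"jaw":0.06, "az":-0.14}, {"jaw":0.06, "az":-0.248}, {"jaw":0.06, "az":-0.248}, {"jaw":0.06, "az":-0.248}]'

```text
clock: 16.5
position: [0.4619, 0.2028, 0.2919]
orientation: [[-1.0, 0.003, 0.0], [0.003, 1.0, 0.0], [-0.0, 0.0, -1.0]]
contact_force: [0.6, 1.2, -0.5]
grip_width: 0.0602
gripper_force: 0.0
```

```bash
python3 -c "
from h import *
s=r.read_state();print(s['position'],s['joints'])
c=cam('wrist')
m=mask(c,(98,75,40),(125,255,255)); 
cv2.imwrite('pics/s.png',c[0][:,:,::-1]);np.savez('ws.npz',im=c[0],K=c[1],T=c[2])
b=cv2.convexHull(max(cv2.findContours(m,0,1)[0],key=cv2.contourArea));z=cv2.erode(cv2.drawContours(np.zeros_like(m),[b],-1,255,-1),np.ones((7,7)))
g=cv2.morphologyEx(z&~m,cv2.MORPH_OPEN,np.ones((3,3)))
for k in cv2.findContours(g,0,1)[0]:
  if cv2.contourArea(k)>300: (a,b),(e,f),t=cv2.minAreaRect((plane(c,k[:,0],.015)*1000).astype(np.float32)); print(np.round([a,b,e,f,t],1),k[:,0].min(0),k[:,0].max(0))
"
```

```text
[0.46193688 0.20278014 0.29188599] [ 1.77946733e-01  1.60518055e-01  1.87877360e+00  8.51741386e-05
  1.10199724e+00 -1.39009772e+00]
[515.3 364.2  26.5  79.9  18.2] [444 244] [510 271]
[522.5 280.5  48.   44.9   3.2] [376 236] [421 281]
[461.7 202.9  26.3 100.7  89.9] [301 138] [332 250]
[442.8 360.5 103.3 104.6   4.8] [435 122] [527 228]
[344.1 296.2  61.6 164.2   1. ] [330  25] [505 103]
```

Short bar now measures (0.4617,0.2029), 26×101 mm, squarely beneath the tool. Descend and grip.

Emit:
tcp_steps --steps '[{"jaw":0.06, "dz":0.04}, {"jaw":0.06, "dz":0.08}, {"jaw":0.05, "dz":0.11}, {"jaw":0.05, "dz":0.119}, {"jaw":0.02, "dz":0.119}, {"jaw":0, "dz":0.119}, {"jaw":0, "dz":0.119}, {"jaw":0, "dz":0.119}, {"jaw":0, "dz":0.119}, {"jaw":0, "dz":0.119}]'

```text
clock: 17.55
position: [0.4628, 0.2029, 0.1742]
orientation: [[-1.0, -0.0, 0.003], [-0.0, 1.0, 0.0], [-0.003, 0.0, -1.0]]
contact_force: [-0.7, -0.1, 7.4]
grip_width: 0.023
gripper_force: 30.0
```

Emit:
tcp_steps --steps '[{"jaw":0, "dz":-0.04}, {"jaw":0, "dz":-0.09}, {"jaw":0, "dx":-0.035, "dy":-0.035, "dz":-0.09, "az":0.02}, {"jaw":0, "dx":-0.07, "dy":-0.07, "dz":-0.09, "az":0.04}, {"jaw":0, "dx":-0.1, "dy":-0.11, "dz":-0.09, "az":0.06}, {"jaw":0, "dx":-0.13, "dy":-0.15, "dz":-0.09, "az":0.077}, {"jaw":0, "dx":-0.16, "dy":-0.18, "dz":-0.09, "az":0.077}, {"jaw":0, "dx":-0.193, "dy":-0.216, "dz":-0.09, "az":0.077}, {"jaw":0, "dx":-0.193, "dy":-0.216, "dz":-0.09, "az":0.077}, {"jaw":0, "dx":-0.193, "dy":-0.216, "dz":-0.09, "az":0.077}]'

```text
clock: 18.55
position: [0.655, -0.0141, 0.2624]
orientation: [[-0.997, 0.079, -0.001], [0.079, 0.997, 0.0], [0.001, 0.0, -1.0]]
contact_force: [-0.4, 0.8, -0.5]
grip_width: 0.0233
gripper_force: 30.0
```

```bash
python3 -c "
from h import *
s=r.read_state();print(s['position'])
c=cam('wrist');np.savez('wp.npz',im=c[0],K=c[1],T=c[2])
g=cv2.cvtColor(c[0],cv2.COLOR_RGB2HSV)
m=mask(c,(75,90,15),(100,255,255))
for k in cv2.findContours(m,0,1)[0]:
  if cv2.contourArea(k)>1500: (a,b),(e,f),t=cv2.minAreaRect((plane(c,k[:,0],.045)*1000).astype(np.float32)); print(np.round([a,b,e,f,t],1),k[:,0].min(0),k[:,0].max(0))
"
```

```text
[ 0.65503627 -0.01407585  0.26244333]
[641.  -11.9 129.3  94.6  85. ] [221 129] [415 263]
[545.3  -4.3 129.2  83.1  85.5] [219   0] [417 117]
```

Emit:
tcp_steps --steps '[{"jaw":0, "dy":0.001, "dz":0.03}, {"jaw":0, "dy":0.001, "dz":0.06}, {"jaw":0, "dy":0.001, "dz":0.075}, {"jaw":0, "dy":0.001, "dz":0.084}, {"jaw":0, "dy":0.001, "dz":0.084}]'

```text
clock: 19.1
position: [0.6544, -0.0114, 0.1779]
orientation: [[-0.997, 0.076, -0.002], [0.076, 0.997, 0.0], [0.002, 0.0, -1.0]]
contact_force: [-0.1, 0.2, -0.6]
grip_width: 0.0236
gripper_force: 30.0
```

Emit:
tcp_steps --steps '[{"jaw":0.04}, {"jaw":0.04}, {"jaw":0.04}, {"jaw":0.04, "dz":-0.03}, {"jaw":0.04, "dz":-0.07}, {"jaw":0.06, "dz":-0.12}]'

```text
clock: 19.7
position: [0.6543, -0.0122, 0.2987]
orientation: [[-0.997, 0.077, -0.003], [0.077, 0.997, 0.001], [0.003, 0.0, -1.0]]
contact_force: [0.7, -0.3, -0.1]
grip_width: 0.0458
gripper_force: 0.0
```

Emit:
tcp_steps --steps '[{"jaw":0.06, "dy":0.03, "az":0.13}, {"jaw":0.06, "dx":0.02, "dy":0.07, "az":0.27}, {"jaw":0.06, "dx":0.035, "dy":0.1, "az":0.41}, {"jaw":0.06, "dx":0.05, "dy":0.14, "az":0.55}, {"jaw":0.06, "dx":0.06, "dy":0.18, "az":0.69}, {"jaw":0.06, "dx":0.075, "dy":0.22, "az":0.83}, {"jaw":0.06, "dx":0.09, "dy":0.26, "az":0.97}, {"jaw":0.06, "dx":0.1, "dy":0.3, "az":1.11}, {"jaw":0.06, "dx":0.1115, "dy":0.319, "az":1.25}, {"jaw":0.06, "dx":0.1115, "dy":0.319, "az":1.386}]'

```text
clock: 20.7
position: [0.5668, 0.3176, 0.2994]
orientation: [[-0.106, 0.994, 0.001], [0.994, 0.106, 0.001], [0.001, 0.001, -1.0]]
contact_force: [0.5, -0.3, -0.7]
grip_width: 0.06
gripper_force: 0.0
```

Emit:
tcp_steps --steps '[{"jaw":0.06}, {"jaw":0.06}]'

```text
clock: 20.9
position: [0.5685, 0.3142, 0.2992]
orientation: [[-0.111, 0.994, 0.001], [0.994, 0.111, 0.0], [0.0, 0.001, -1.0]]
contact_force: [0.0, -0.6, -0.4]
grip_width: 0.0598
gripper_force: 0.0
```

```bash
python3 -c "
from h import *
s=r.read_state();print(s['position'],s['orientation'])
c=cam('wrist');cv2.imwrite('pics/l.png',c[0][:,:,::-1])
m=mask(c,(98,75,40),(125,255,255)); K=np.ones((3,3))
b=cv2.convexHull(max(cv2.findContours(m,0,1)[0],key=cv2.contourArea));z=cv2.erode(cv2.drawContours(np.zeros_like(m),[b],-1,255,-1),np.ones((7,7)))
g=cv2.morphologyEx(z&~m,cv2.MORPH_OPEN,K)
for k in cv2.findContours(g,0,1)[0]:
  if cv2.contourArea(k)>300: (a,b),(e,f),t=cv2.minAreaRect((plane(c,k[:,0],.015)*1000).astype(np.float32)); print(np.round([a,b,e,f,t],1),k[:,0].min(0),k[:,0].max(0))
"
```

```text
[0.56854543 0.31422321 0.29923889] [[-1.11228302e-01  9.93794574e-01  7.81149274e-04]
 [ 9.93794880e-01  1.11228241e-01  1.21399409e-04]
 [ 3.37602137e-05  7.89805199e-04 -9.99999688e-01]]
[426.  233.5  45.6  25.7   6.1] [151 245] [192 269]
[490.4 243.7  61.1  49.9   1.2] [202 235] [260 281]
[404.1 333.3 131.6 110.   18. ] [ 89 104] [210 220]
[565.8 320.1  26.3 189.7   6. ] [300  80] [330 283]
```

Emit:
tcp_steps --steps '[{"jaw":0.06, "dx":0.001, "dy":-0.002, "dz":0.04}, {"jaw":0.06, "dx":0.001, "dy":-0.002, "dz":0.08}, {"jaw":0.05, "dx":0.001, "dy":-0.002, "dz":0.11}, {"jaw":0.05, "dx":0.001, "dy":-0.002, "dz":0.125}, {"jaw":0.02, "dx":0.001, "dy":-0.002, "dz":0.125}, {"jaw":0, "dx":0.001, "dy":-0.002, "dz":0.125}, {"jaw":0, "dx":0.001, "dy":-0.002, "dz":0.125}, {"jaw":0, "dx":0.001, "dy":-0.002, "dz":0.125}, {"jaw":0, "dx":0.001, "dy":-0.002, "dz":0.125}, {"jaw":0, "dx":0.001, "dy":-0.002, "dz":0.125}]'

```text
clock: 21.95
position: [0.5669, 0.3153, 0.1752]
orientation: [[-0.108, 0.994, 0.002], [0.994, 0.108, 0.0], [0.0, 0.002, -1.0]]
contact_force: [0.0, -2.7, 7.0]
grip_width: 0.0233
gripper_force: 30.0
```

Emit:
tcp_steps --steps '[{"jaw":0, "dz":-0.03}, {"jaw":0, "dz":-0.07}, {"jaw":0, "dz":-0.1}, {"jaw":0, "dz":-0.1}]'

```text
clock: 22.35
position: [0.568, 0.316, 0.2794]
orientation: [[-0.108, 0.994, 0.009], [0.994, 0.108, 0.003], [0.002, 0.009, -1.0]]
contact_force: [1.0, 0.1, -1.0]
grip_width: 0.0238
gripper_force: 30.0
```

Emit:
tcp_steps --steps '[{"jaw":0, "dx":-0.02, "dy":-0.01, "az":-0.13}, {"jaw":0, "dx":-0.05, "dy":-0.02, "az":-0.27}, {"jaw":0, "dx":-0.08, "dy":-0.03, "az":-0.41}, {"jaw":0, "dx":-0.11, "dy":-0.045, "az":-0.55}, {"jaw":0, "dx":-0.145, "dy":-0.06, "az":-0.69}, {"jaw":0, "dx":-0.18, "dy":-0.07, "az":-0.83}, {"jaw":0, "dx":-0.21, "dy":-0.085, "az":-0.97}, {"jaw":0, "dx":-0.24, "dy":-0.1, "az":-1.11}, {"jaw":0, "dx":-0.27, "dy":-0.112, "az":-1.25}, {"jaw":0, "dx":-0.302, "dy":-0.124, "az":-1.386}]'

```text
clock: 23.35
position: [0.4744, 0.0008, 0.2728]
orientation: [[-0.998, 0.071, -0.001], [0.071, 0.998, 0.0], [0.001, 0.0, -1.0]]
contact_force: [-0.2, -0.1, 0.1]
grip_width: 0.0235
gripper_force: 30.0
```

Emit:
tcp_steps --steps '[{"jaw":0}, {"jaw":0}]'

```text
clock: 23.55
position: [0.4752, 0.0013, 0.2731]
orientation: [[-0.997, 0.081, -0.001], [0.081, 0.997, 0.001], [0.001, 0.001, -1.0]]
contact_force: [-0.7, 0.2, -0.3]
grip_width: 0.0234
gripper_force: 30.0
```

```bash
python3 -c "
from h import *
s=r.read_state();print(s['position'],s['clock'])
c=cam('wrist');cv2.imwrite('pics/l2.png',c[0][:,:,::-1]);a=cam('side')[0];cv2.imwrite('pics/l2s.png',a[:,:,::-1])
m=mask(c,(75,90,15),(100,255,255))
for k in cv2.findContours(m,0,1)[0]:
  if cv2.contourArea(k)>1500: (a,b),(e,f),t=cv2.minAreaRect((plane(c,k[:,0],.045)*1000).astype(np.float32)); print(np.round([a,b,e,f,t],1),k[:,0].min(0),k[:,0].max(0))
# held bar: white/black in front; end seen at upper image; bar bottom z about .10
z=(290,60,345,200); H=cv2.cvtColor(c[0],cv2.COLOR_RGB2HSV)
print([(y,H[y,318].tolist()) for y in range(40,200,8)])
"
```

```text
[0.47517732 0.00127713 0.27310822] 23.55
[434.1   4.1 129.2 158.5  85.5] [221  43] [410 262]
[(40, [18, 20, 166]), (48, [88, 178, 93]), (56, [32, 23, 210]), (64, [33, 24, 211]), (72, [35, 23, 207]), (80, [32, 22, 210]), (88, [32, 24, 213]), (96, [33, 26, 116]), (104, [45, 22, 23]), (112, [15, 28, 18]), (120, [90, 23, 22]), (128, [15, 23, 22]), (136, [0, 27, 19]), (144, [31, 26, 210]), (152, [30, 24, 210]), (160, [33, 24, 213]), (168, [30, 23, 212]), (176, [35, 23, 211]), (184, [27, 29, 80]), (192, [120, 27, 19])]
```

```bash
python3 -c "
from h import *
c=cam('wrist');print(plane(c,[[318,52]],.113),plane(c,[[318,44]],.045))"
```

```text
[[0.37730573 0.01108657]] [[0.35726476 0.01274753]]
```

Emit:
tcp_steps --steps '[{"jaw":0, "dz":0.04}, {"jaw":0, "dz":0.07}, {"jaw":0, "dz":0.085}, {"jaw":0, "dz":0.095}, {"jaw":0, "dz":0.095}]'

```text
clock: 24.2
position: [0.4753, 0.0024, 0.1777]
orientation: [[-0.997, 0.076, -0.002], [0.076, 0.997, 0.001], [0.002, 0.0, -1.0]]
contact_force: [0.5, 0.0, -0.3]
grip_width: 0.0234
gripper_force: 30.0
```

Bar is 98–100 mm out to its end, clear of the end wall. No contact on descent; release, retreat and verify.

Emit:
tcp_steps --steps '[{"jaw":0.04}, {"jaw":0.04}, {"jaw":0.04}, {"jaw":0.04, "dz":-0.03}, {"jaw":0.04, "dz":-0.07}, {"jaw":0.06, "dz":-0.12}, {"jaw":0.06, "dx":0.04, "dz":-0.16}, {"jaw":0.06, "dx":0.08, "dz":-0.2}, {"jaw":0.06, "dx":-0.12, "dz":-0.2}, {"jaw":0.06, "dx":-0.12, "dz":-0.2}]'

```text
clock: 25.2
position: [0.5031, 0.0, 0.3827]
orientation: [[-0.997, 0.077, 0.016], [0.077, 0.997, -0.004], [-0.017, -0.003, -1.0]]
contact_force: [1.2, -0.2, 1.1]
grip_width: 0.0603
gripper_force: 0.0
```

Emit:
tcp_steps --steps '[{"jaw":0.06, "dx":-0.15}, {"jaw":0.06, "dx":-0.15}, {"jaw":0.06, "dx":-0.15}, {"jaw":0.06, "dx":-0.15}, {"jaw":0.06, "dx":-0.15}, {"jaw":0.06, "dx":-0.15}]'

```text
clock: 25.8
position: [0.6532, -0.012, 0.3746]
orientation: [[-0.997, 0.077, -0.0], [0.077, 0.997, 0.0], [0.0, 0.0, -1.0]]
contact_force: [-1.0, 0.2, 0.1]
grip_width: 0.0603
gripper_force: 0.0
```

```bash
python3 -c "
from h import *
s=r.read_state();print(s['position'],s['clock'])
c=cam('wrist')
t=mask(c,(75,90,15),(100,255,255));b=cv2.convexHull(max(cv2.findContours(t,0,1)[0],key=cv2.contourArea))
z=cv2.erode(cv2.drawContours(np.zeros_like(t),[b],-1,255,-1),np.ones((9,9)))
# full tray hull of all teal parts
pts=np.vstack([k for k in cv2.findContours(t,0,1)[0] if cv2.contourArea(k)>300]);b=cv2.convexHull(pts);z=cv2.erode(cv2.drawContours(np.zeros_like(t),[b],-1,255,-1),np.ones((9,9)))
g=cv2.morphologyEx(z&~t,cv2.MORPH_OPEN,np.ones((3,3)))
for k in cv2.findContours(g,0,1)[0]:
  if cv2.contourArea(k)>150: (a,b),(e,f),th=cv2.minAreaRect((plane(c,k[:,0],.016)*1000).astype(np.float32)); print(np.round([a,b,e,f,th],1),k[:,0].min(0),k[:,0].max(0))
b=cam('side')[0];cc=cam('scene')[0];w=c[0]
A=cv2.resize(b[100:300],(400,125))
cv2.imwrite('pics/fin.png',np.vstack([np.hstack([cv2.resize(b[120:290,220:420],(400,340)),cv2.resize(cc[150:260,200:370],(400,260))[:0].reshape(0,400,3) if 0 else cv2.resize(cc[150:285,200:360],(400,340))]),cv2.resize(w[:300],(800,250))])[:,:,::-1])
"
```

```text
[ 0.65321496 -0.01195214  0.37461141] 25.8
[653.7 -10.5  26.5 100.   85.9] [306 134] [330 221]
[ 698.7 -301.4  267.9  754.    23. ] [ 2 11] [376 272]
[513.7   0.   26.3 126.   85.7] [306   0] [330 109]
```

View pics/fin.png

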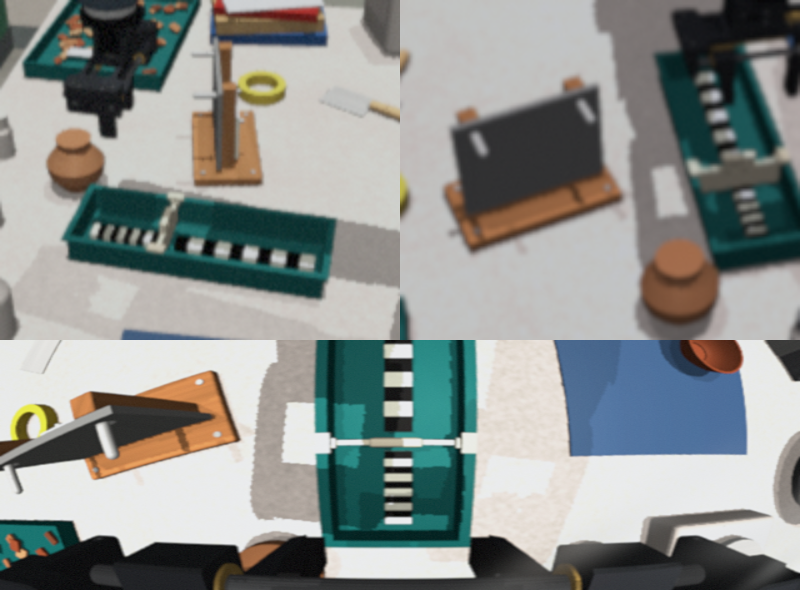

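The board hangs on both pegs against the uprights. The long and short bars lie flat on opposite sides of the divider (short bar at (0.654,-0.011)), and the bystanders are in place. Handing in.

Emit:
tcp_steps --steps '[{"jaw":0.06}, {"jaw":0.06}]'

```text
clock: 26.15
position: [0.6537, -0.0121, 0.3752]
orientation: [[-0.997, 0.077, 0.001], [0.077, 0.997, -0.0], [-0.001, -0.0, -1.0]]
contact_force: [-0.1, -0.4, 0.2]
grip_width: 0.0601
gripper_force: 0.0
```

```bash
python3 -c "
from plant import r, viewer
print(r.hand_in())"
```

```text
the job is handed in; nothing more can be done
None
```

I handed the job in at about 26 s (no verdict came back): in the last pictures the board hangs on both pegs against the uprights, the long and short scale bars lie flat on opposite sides of the moved divider, and the bowl, pot and tape look undisturbed; the bottle was not in those last views, but nothing passed near it.

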